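# Locate the V-block in the corner of the fence

## Task

Push the V-block (the square aluminium block with the V groove across its top) along the bench with the fingertips until it sits flush against the long dark rail and also up against the square steel end stop, snug in the corner they make, and leave it there. Only push it: do not grip it, straddle it with the fingers, tip it or lift it, and leave the other loose things where they are.

Things in the scene. Friction and masses are not known exactly. Their poses are not given: they have to be found in the camera images.
- vblock: the V-block: loose aluminium block 70 x 70 mm in plan, 36 mm high, about 0.4 kg. Origin at the centre of its underside, z up, x along the V groove (32 mm wide at the top, 16 mm deep: solid up to 20 mm). It starts some 0.1 m in front of the rail, between end stop and knob; the groove is square to the rail within 0.35 rad at the start and ends square to it: no quarter turn.
- rail: the fence: dark straight rail fixed to the bench beyond the blocks, 40 mm deep (its x), 500 mm long (its y), 40 mm high. Origin at the centre of its underside; x points away from the robot. The working face, where the block goes, faces the robot at x = -20 mm in its frame. Its place and yaw (up to 0.2 rad) differ each time.
- stop: the end stop: fixed bare-steel rectangular block 60 mm (its x) by 40 mm (its y, along the rail), 36 mm high, touching the working face of the rail near one end, which may be the left or the right one. Origin at the centre of its underside, same yaw as the rail. The V-block goes against its inner 60 x 36 mm face, on the side of the rail's middle.
- knob: fixed round black star knob, 37 mm across and 28 mm high, in front of the other end of the rail. Not a stop, only a bystander. Origin at the centre of its underside.
- plain_block: bystander: loose plain aluminium block without groove, one round dark hole in its top, 60 x 60 x 36 mm, beside the V-block about 0.17 m away along the rail, on either side of it, about as far from the rail; it stands at least 20 mm clear of the 70 mm wide lane along the rail. Origin at the centre of its underside.
- socket: bystander: steel socket standing upright, 28 mm across, 32 mm high, between and a little nearer the robot than the two blocks. Origin at the centre of its underside.
- bearing: bystander: steel bearing ring lying flat behind the rail, 52 mm across, 14 mm high. Origin at the centre of its underside.
- spring: bystander: orange coil spring lying behind the rail, 60 mm across, 128 mm long along its y. Origin at its underside.
- screwdriver: bystander: screwdriver lying on the bench to the robot's right, along its own x, about 0.2 m long.
- oil: bystander: small amber bottle standing to the robot's left, 52 mm across, 130 mm high. Origin at the centre of its underside.
Things that resemble listed ones, but are neither listed nor needed, are in the scene too. What is shaped like the stop but orange or yellow is not meant.

How it is judged:
By the outcome, as a careful person would: the job done as asked, in the order asked, and still so for the second after the job is handed in, with the robot touching nothing.
It also fails if it takes over 72 s, if anything falls off the work surface, if the arm or the gripper's body presses on something with over 40 N, if the wrist force passes 120 N, or if a joint passes its speed limit or range.

## Robot

A 6-joint arm with a two-finger parallel gripper is mounted at the origin on the work surface. World frame = base frame: x ahead of the robot, y to its left, z up, the work surface at z = 0. Lengths are in m, angles in rad, forces in N, time in s.
With the tool pointing down it reaches from about 0.25 to 0.725 m from the base axis. Payload 4 kg.
Tool frame: the origin (TCP) lies midway between the tips of the shut fingers; the grasp point (between the pads) lies bot.tcp_to_grasp behind it (bot.tcp_to_grasp is the distance from the TCP to the grasp point, in m); z points along the fingers, y is the line along which they close (so a half turn about z gives the same grasp; the last joint's range is limited). The gripper opens to 85 mm and grips with 20 to 120 N. Pads are 22 mm wide; open, the fingers measure 114 mm over their backs; the gripper's body (76 mm by 85 mm) begins 54 mm behind the grasp point. The pads swing forward as they close: fully open they stand 13 mm farther back than shut.
Start: joints at [1.231, 0.241, 0.005, 1.335, 0, 1.571], TCP at [0.167, 0.471, 0.231] pointing down, gripper open.
Joint ranges: [-2.72, 2.72], [-1.05, 1.87], [-1.09, 1.28], [-1.99, 2.15], [-1.42, 1.44], [-3.14, 3.14]. Speed limits (rad/s): [2.79, 2.79, 3.14, 3.14, 3.14, 3.14].

## Interface

Orientations are given as a unit quaternion [x, y, z, w].
In Python, from workcell import readout, camera, bot gives the robot as it stands. The module is installed in compiled form; this text tells all that it offers.
- The arm moves only by the tool jog_arm, never from a script. Its argument "motion" is a list of rows, each an object of numbers: "x", "y", "z": the shift along the tool's x, y, z in mm; "spin": the turn about the tool's z in degrees; "fingers": the closure, from -1 (fully open) to 1 (shut). A call has 1 to 8 rows; each row is the pose to reach, as a shift and turn from the pose commanded when the call began, along the tool's axes at that moment; what a row does not reach only later rows make up. A row lasts 1/8 s, in which the tool goes at most 62.5 mm and 10.7 degrees, less where a joint would pass 70% of its speed; a pose out of reach is approached as far as the arm can. A call with a gripper value outside its range is refused whole. The fingers move at their own pace and stop on an object; the grip force is fixed at half the most. Time passes only in rows, so rows that repeat a pose let the fingers close. It gives the time, the measured TCP pose, the force, the opening and the grip force at its end, in the units of the state.
- readout.get_obs(): the state, without advancing time (a new reading comes with each control period).
- camera(name): name is "side" or "top"; returns a dict with "pixels" (384x512x3 uint8, red, green, blue), "K" (3x3 intrinsics, pixels), "rvec" (rotation vector, rad) and "tvec" (3), from world to camera coordinates, as OpenCV has them. Camera axes: x right, y down, z forward; pixel columns grow to the right and rows downward; lengths in m; the calibration is good to about 2 mm. A picture is of the moment at which its call begins. There is no depth.
- bot.job_done(): hands the job in; it is judged then, once.
The state is a dict: "clock": time; "joint_pos": joint angles; "joint_vel": joint speeds; "tau": joint torques, N m; "eef_pos": TCP position; "tool_rot": TCP orientation; "ft_force": force on the tool from outside, world axes, zero at the start; "ft_torque": the same for the moment, N m; "grip_width": finger opening in m; "grasp_force": force on a finger pad.
Only numpy, scipy, OpenCV 4.12 (cv2) and the standard library are available. Lean on these libraries where they do the work, as an engineer would, in place of code of your own. Each camera call takes 0.05 s, during which the arm holds its last target. There are 200 camera calls.

## Working session

There is one attempt and no reset: what is moved stays moved. The work goes in short steps, Python scripts to look and compute and a tool call to move; the robot and the scene stay as the last step left them, time stands still between calls to the robot, and variables do not carry over. Pictures are saved under pics/ and viewed, at most 10 in all, crops included, and the job is handed in when it is done.

Besides the shell and the picture viewer there is one more tool, called after "Request:" by a JSON object that holds its "api" and its "payload", one argument or row to a line. jog_arm: Moves the arm, as the interface text tells. Its arguments: {"type":"object","properties":{"motion":{"type":"array"}},"required":["motion"]}

```bash
mkdir -p pics; cat > h.py <<'E'
import numpy as np, cv2
from workcell import readout, camera, bot
def shot(name,fn=None):
    c=camera(name)
    if fn: cv2.imwrite('pics/'+fn, cv2.cvtColor(c['pixels'],cv2.COLOR_RGB2BGR))
    return c
def ray(c,uv,z):
    uv=np.atleast_2d(uv).astype(float); R=cv2.Rodrigues(np.array(c['rvec'],float))[0]; t=np.array(c['tvec'],float).ravel()
    o=-R.T@t; d=np.c_[uv,np.ones(len(uv))]@np.linalg.inv(c['K']).T@R
    return o+d*((z-o[2])/d[:,2])[:,None]
def proj(c,P):
    return cv2.projectPoints(np.atleast_2d(P).astype(float),np.array(c['rvec'],float),np.array(c['tvec'],float),np.array(c['K'],float),None)[0].reshape(-1,2)
E
python3 - <<'E'
from h import *
for n in('top','side'): 
    c=shot(n,n+'0.png')
    R=cv2.Rodrigues(np.array(c['rvec'],float))[0];print(n,-R.T@np.array(c['tvec']).ravel())
print(readout.get_obs())
E
```

```text
top [ 0.50286541 -0.0153013   1.42152441]
side [ 0.16660598 -0.85461134  0.71571978]
{'clock': 0.1, 'joint_pos': array([1.23100930e+00, 2.41328551e-01, 3.85840021e-03, 1.33524301e+00,
       1.95522014e-05, 1.57077754e+00]), 'joint_vel': array([ 0.00111482, -0.00154857,  0.00279221,  0.00157568, -0.00145986,
       -0.00010826]), 'tau': array([-4.29109514e-04, -3.73136795e+01,  2.53010327e+01,  1.08983627e-02,
       -4.56485895e-05,  3.41020140e-06]), 'eef_pos': array([0.16644314, 0.47086483, 0.23050634]), 'tool_rot': array([ 1.69068071e-01,  9.85603911e-01, -9.42964603e-04, -1.71690972e-04]), 'ft_force': array([ 0.41920031, -0.27955585,  0.58450676]), 'ft_torque': array([ 0.00410162,  0.01016276, -0.01171424]), 'grasp_force': 0.0, 'grip_width': 0.08520886008740669}
```

View pics/top0.png

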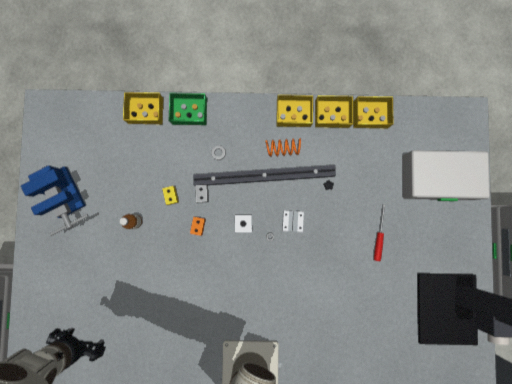

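View pics/side0.png

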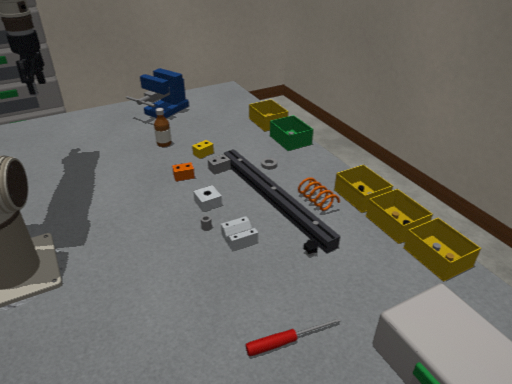

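Top view: V-block at about (293,221), groove vertical in the image. The plain block is at (243,224), the steel stop at (201,194) by the rail's left end (y+), the socket at (269,235), the knob at (328,185), and the rail runs from (194,179) to (335,171). The plan is to push the block to the rail, then left along it.

```bash
cat > m.py <<'E'
from h import *
def blobs(c,mask,roi,zt,minA=20,join=False):
    x0,y0,x1,y1=roi; m=np.zeros_like(mask); m[y0:y1,x0:x1]=mask[y0:y1,x0:x1]
    k=4; big=cv2.resize(m*255,None,fx=k,fy=k,interpolation=cv2.INTER_CUBIC); big=(big>127).astype(np.uint8)
    cs=[q for q in cv2.findContours(big,0,2)[0] if cv2.contourArea(q)>minA*k*k]
    if join and cs: cs=[np.vstack(cs)]
    out=[]
    for q in cs:
        p=ray(c,(q.reshape(-1,2)+.5)/k-.5,zt)[:,:2]
        (cx,cy),(w,h),a=cv2.minAreaRect((p*1000).astype(np.float32)); out.append((cx,cy,w,h,a))
    return out
def vblock(c,roi=(150,170,340,245),lo=190):
    g=c['pixels'].min(2); return blobs(c,(g>lo).astype(np.uint8),roi,.036)
E
python3 - <<'E'
from m import *
c=shot('top'); I=c['pixels']; g=I.min(2)
print('bg',I[250,300],'vb',I[214:232:4,280:308].min(2))
for b in vblock(c): print('white',np.round(b,1))
print('V join',np.round(blobs(c,(g>190).astype(np.uint8),(275,200,315,240),.036,5,True),2))
print('rail',np.round(blobs(c,(I.max(2)<95).astype(np.uint8),(185,155,345,181),.04,100),2))
print('stop rows');print(g[180:206,190:214])
cv2.imwrite('pics/top_z.png',cv2.resize(cv2.cvtColor(I,cv2.COLOR_RGB2BGR)[155:245,180:345],None,fx=4.8,fy=4.8,interpolation=cv2.INTER_CUBIC))
E
```

```text
bg [137 142 144] vb [[139 137 134 156 205 135 108 192 213 174 165 164 164 124 159 162 164 169
  202 193 156 161 213 199 155 142 142 142]
 [136 138 129 181 216 219 220 219 207 170 163 163 141 135 160 162 163 169
  215 220 220 220 216 185 145 139 137 137]
 [138 138 128 197 218 221 219 218 195 167 167 162 125 157 162 161 163 177
  218 220 222 221 215 170 147 140 137 142]
 [138 136 125 206 194 142 177 210 185 168 165 155 105 151 163 161 162 186
  213 193 173 211 213 154 140 137 138 141]
 [138 135 132 189 197 198 202 202 176 160 153 155 125 155 161 158 165 197
  213 216 214 216 204 149 141 142 140 140]]
white [498.9  33.6  54.6  58.4   1.1]
white [ 509.8 -164.4   20.5   69.2   87. ]
white [ 512.2 -114.    68.6   20.     0.7]
V join [[ 510.97 -139.5    70.29   69.43   87.  ]]
rail [[668.77 -37.18  43.84 495.33   4.99]]
stop rows
[[146 144 139 100  61  50  52  60  58  60  61  66  67  63  69  66  68  67
   73  70  73  86 119 122]
 [141 141 139 103  78  72  71  73  75  70  77  77  76  78  78  80  76  76
   76  77  76  77  85  86]
 [143 138 140 102  81  75  78  77  79  80  77  78  78  82  78  
[... 1661 characters left out ...]
37 140 142 141 144 169 161 163 161 141 122 136 162 168 170 165  87
   81 135 143 142 136 139]
 [133 138 137 139 138 144 173 167 165 164 164 159 162 164 166 167 161  92
   85 135 137 141 137 140]
 [134 135 137 140 141 146 173 166 162 166 172 170 150 143 141 137 128  80
   86 133 140 141 140 140]
 [136 136 137 141 139 139 141 127 127 135 138 134 124 125 126 116 119 118
  122 135 138 140 139 141]
 [134 133 142 138 137 139 135 124 125 127 131 124 129 136 138 135 138 135
  140 136 138 139 138 140]
 [138 140 141 141 135 137 142 142 138 136 141 139 140 140 145 138 139 139
  139 136 137 137 139 139]
 [138 142 145 137 137 137 141 140 139 138 139 137 137 138 140 138 137 138
  139 138 141 139 138 135]]
```

View pics/top_z.png

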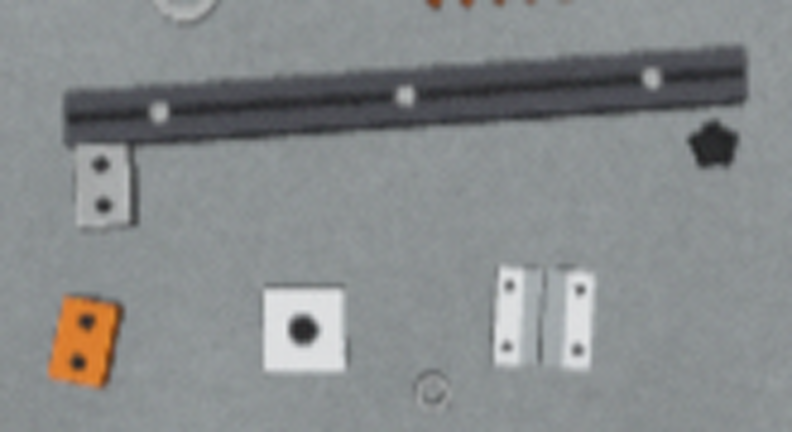

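Request:
{"api": "jog_arm", "payload": {
  "motion": [
    {"x":-43,"y":-45,"z":0,"spin":-5,"fingers":0.2},
    {"x":-86,"y":-90,"z":0,"spin":-10,"fingers":0.2},
    {"x":-129,"y":-135,"z":0,"spin":-15,"fingers":0.2},
    {"x":-172,"y":-180,"z":0,"spin":-20,"fingers":0.2},
    {"x":-215,"y":-225,"z":0,"spin":-24.5,"fingers":0.2},
    {"x":-258,"y":-270,"z":0,"spin":-24.5,"fingers":0.2},
    {"x":-301,"y":-315,"z":0,"spin":-24.5,"fingers":0.2},
    {"x":-344,"y":-360,"z":0,"spin":-24.5,"fingers":0.2}
  ]
}}

```text
clock: 1.15
eef_pos: [0.3714, 0.0154, 0.2314]
tool_rot: [-0.044, 0.999, 0.0, 0.0]
ft_force: [0.8, 0.0, -0.2]
grip_width: 0.0338
grasp_force: 0.0
```

```bash
cat >> m.py <<'E'
from scipy.spatial.transform import Rotation as Ro
a=np.deg2rad(5.0); N=np.array([np.cos(a),np.sin(a)]); T=np.array([-N[1],N[0]])
def st():
    o=readout.get_obs(); R=Ro.from_quat(o['tool_rot']).as_matrix(); p=o['eef_pos']*1000
    print('t',o['clock'],'p',p.round(1),'n,t',(p[:2]@N).round(1),(p[:2]@T).round(1),'yaw_y',np.degrees(np.arctan2(R[1,1],R[0,1])).round(2),'grip',round(o['grip_width']*1000,1),'F',o['ft_force'].round(1),'j',o['joint_pos'].round(2)); return p,R
def go(n,t,z):
    p,R=st(); d=np.r_[n*N+t*T,z]-p; print('tool shift',(R.T@d).round(1))
E
python3 - <<'E'
from m import *
print('tcp_to_grasp',bot.tcp_to_grasp)
go(430,-183.5,230)
c=shot('top'); I=c['pixels']
P=ray(c,[[206.5,189],[206.8,199],[196,201.5],[196,190]],.036)[:,:2]*1000
print('stop edge n,t',(P@N).round(1),(P@T).round(1))
k=ray(c,[328.5,185],.028)[0,:2]*1000; print('knob',k@N,k@T)
# rail edges: far/near at top by column
g=I.max(2).astype(float); R=[]
for u in range(215,330,4):
    col=cv2.GaussianBlur(g,(5,1),0)[150:200,u]; d=np.where(col<112)[0]
    if len(d)>5:
        f=d[0]+150; l=d[-1]+150
        s=lambda i,j:i+(112-g[i,u])/(g[j,u]-g[i,u]+1e-6)*(j-i)
        R.append((u,s(f,f-1),s(l,l+1)))
R=np.array(R); A=ray(c,R[:,:2],.04)*1000; B=ray(c,R[:,[0,2]],.0)*1000
for X in (A,B):
    v=cv2.fitLine(X[:,:2].astype(np.float32),cv2.DIST_HUBER,0,.01,.01).ravel(); print('line angle',np.degrees(np.arctan2(v[1],v[0])),'n at',(v[2:]@N), 'resid n',(X[:,:2]@N).std())
E
```

```text
tcp_to_grasp 0.0187
t 1.15 p [371.4  15.4 231.4] n,t 371.4 -17.0 yaw_y 95.03 grip 33.8 F [ 0.8  0.  -0.2] j [ 0.04 -0.02 -0.29  1.3   0.   -0.05]
tool shift [ -58.6 -166.5    1.5]
stop edge n,t [628.8 593.7 587.6 627.8] [109.7 110.7 148.9 146.6]
knob 614.2711282297217 -319.1254947050827
line angle -84.95377 n at 684.9871591957308 resid n 0.6554200932341626
line angle -84.99881 n at 644.8823388995742 resid n 9.233088002519265
```

Request:
{"api": "jog_arm", "payload": {
  "motion": [
    {"x":-20,"y":-56,"z":0,"spin":0,"fingers":0.2},
    {"x":-39,"y":-111,"z":0,"spin":0,"fingers":0.2},
    {"x":-58.5,"y":-166.5,"z":0,"spin":0,"fingers":0.2},
    {"x":-58.5,"y":-166.5,"z":60,"spin":0,"fingers":0.2},
    {"x":-58.5,"y":-166.5,"z":120,"spin":0,"fingers":0.2},
    {"x":-58.5,"y":-166.5,"z":180,"spin":0,"fingers":0.2},
    {"x":-58.5,"y":-166.5,"z":210,"spin":0,"fingers":0.2},
    {"x":-58.5,"y":-166.5,"z":224,"spin":0,"fingers":0.2}
  ]
}}

```text
clock: 2.2
eef_pos: [0.4422, -0.1426, 0.0053]
tool_rot: [-0.044, 0.999, 0.001, -0.002]
ft_force: [0.5, -0.7, 1.3]
grip_width: 0.0342
grasp_force: 0.0
```

```bash
python3 - <<'E'
from m import *
go(430,-183.5,7)
c=shot('side','side1.png'); I=cv2.cvtColor(c['pixels'],cv2.COLOR_RGB2BGR)
cv2.imwrite('pics/side1z.png',cv2.resize(I[130:280,130:350],None,fx=3.6,fy=3.6,interpolation=cv2.INTER_CUBIC))
E
```

```text
t 2.2 p [ 442.2 -142.6    5.3] n,t 428.1 -180.6 yaw_y 95.04 grip 34.2 F [ 0.5 -0.7  1.3] j [-0.31  0.41 -0.42  0.75  0.   -0.4 ]
tool shift [-1.9 -2.9 -1.7]
```

View pics/side1z.png

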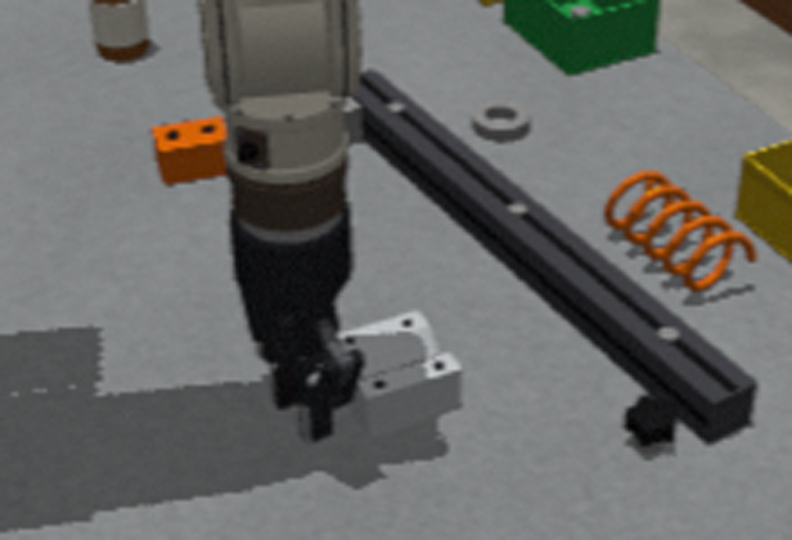

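The fingertips stand just in front of the block's robot-side face (crop at about (320,420)), clear of everything else. I'll push toward the rail.

Request:
{"api": "jog_arm", "payload": {
  "motion": [
    {"x":-8,"y":-3,"z":-1,"spin":0,"fingers":0.2},
    {"x":-18,"y":-3,"z":-1,"spin":0,"fingers":0.2},
    {"x":-30,"y":-3,"z":-1,"spin":0,"fingers":0.2},
    {"x":-42,"y":-3,"z":-1,"spin":0,"fingers":0.2},
    {"x":-54,"y":-3,"z":-1,"spin":0,"fingers":0.2},
    {"x":-66,"y":-3,"z":-1,"spin":0,"fingers":0.2},
    {"x":-78,"y":-3,"z":-1,"spin":0,"fingers":0.2},
    {"x":-88,"y":-3,"z":-1,"spin":0,"fingers":0.2}
  ]
}}

```text
clock: 3.25
eef_pos: [0.5326, -0.1385, 0.0082]
tool_rot: [-0.044, 0.999, 0.0, -0.0]
ft_force: [-4.6, -0.2, 2.5]
grip_width: 0.0342
grasp_force: 2.0
```

```bash
python3 - <<'E'
from m import *
st()
c=shot('top','top2.png'); I=cv2.cvtColor(c['pixels'],cv2.COLOR_RGB2BGR)
for b in vblock(c): b=np.array(b);print(b.round(1),'nt',(b[:2]@N).round(1),(b[:2]@T).round(1))
cv2.imwrite('pics/top2z.png',cv2.resize(I[155:245,180:345],None,fx=4.8,fy=4.8,interpolation=cv2.INTER_CUBIC))
E
```

```text
t 3.25 p [ 532.6 -138.5    8.2] n,t 518.5 -184.4 yaw_y 95.04 grip 34.2 F [-4.6 -0.2  2.5] j [-0.25  0.53 -0.19  0.85  0.   -0.34]
[498.9  33.6  54.6  58.4   1.1] nt 500.0 -10.0
[ 579.9 -100.9   58.6   16.6    0.8] nt 568.8 -151.1
```

View pics/top2z.png

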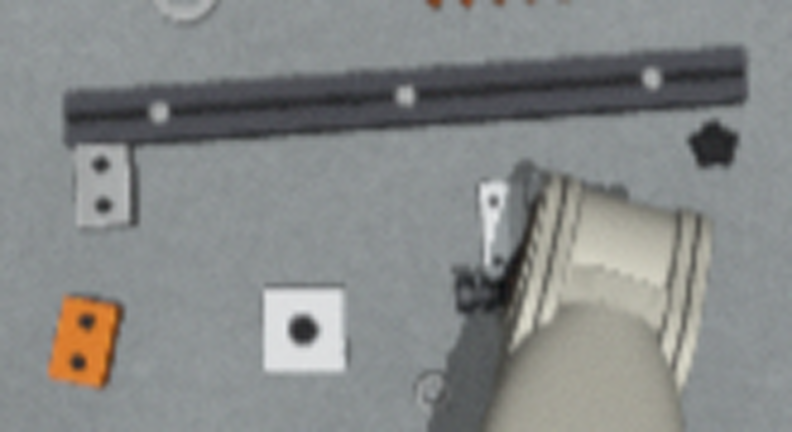

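The block is following, its groove close to square to the rail. Its far edge is at about (485,182) in the crop, and the rail's face lies 60-70 crop px beyond it.

Request:
{"api": "jog_arm", "payload": {
  "motion": [
    {"x":-8,"y":0,"z":1,"spin":0,"fingers":0.2},
    {"x":-16,"y":0,"z":1,"spin":0,"fingers":0.2},
    {"x":-24,"y":0,"z":1,"spin":0,"fingers":0.2},
    {"x":-32,"y":0,"z":1,"spin":0,"fingers":0.2},
    {"x":-39,"y":0,"z":1,"spin":0,"fingers":0.2},
    {"x":-44,"y":0,"z":1,"spin":0,"fingers":0.2},
    {"x":-46,"y":0,"z":1,"spin":0,"fingers":0.2},
    {"x":-46,"y":0,"z":1,"spin":0,"fingers":0.2}
  ]
}}

```text
clock: 4.3
eef_pos: [0.578, -0.1346, 0.0075]
tool_rot: [-0.044, 0.999, -0.0, 0.0]
ft_force: [-1.2, -0.1, 0.1]
grip_width: 0.0344
grasp_force: 0.4
```

Request:
{"api": "jog_arm", "payload": {
  "motion": [
    {"x":-1,"y":0,"z":0,"spin":0,"fingers":0.2},
    {"x":-2,"y":0,"z":0,"spin":0,"fingers":0.2},
    {"x":-2,"y":0,"z":0,"spin":0,"fingers":0.2}
  ]
}}

```text
clock: 4.68
eef_pos: [0.5795, -0.1345, 0.0075]
tool_rot: [-0.044, 0.999, -0.0, -0.0]
ft_force: [-2.4, 0.0, 1.5]
grip_width: 0.0341
grasp_force: 1.5
```

Request:
{"api": "jog_arm", "payload": {
  "motion": [
    {"x":-1,"y":0,"z":0,"spin":0,"fingers":0.2},
    {"x":-2,"y":0,"z":0,"spin":0,"fingers":0.2},
    {"x":-3,"y":0,"z":0,"spin":0,"fingers":0.2},
    {"x":-3,"y":0,"z":0,"spin":0,"fingers":0.2}
  ]
}}

```text
clock: 5.18
eef_pos: [0.5801, -0.1344, 0.0072]
tool_rot: [-0.044, 0.999, -0.0, -0.002]
ft_force: [-9.7, -1.6, 6.4]
grip_width: 0.0342
grasp_force: 4.5
```

Request:
{"api": "jog_arm", "payload": {
  "motion": [
    {"x":-2,"y":0,"z":0,"spin":0,"fingers":0.2},
    {"x":-4,"y":0,"z":0,"spin":0,"fingers":0.2},
    {"x":-4,"y":0,"z":0,"spin":0,"fingers":0.2}
  ]
}}

```text
clock: 5.55
eef_pos: [0.58, -0.1343, 0.0067]
tool_rot: [-0.043, 0.999, -0.0, -0.006]
ft_force: [-17.8, -1.9, 11.3]
grip_width: 0.0344
grasp_force: 8.8
```

Request:
{"api": "jog_arm", "payload": {
  "motion": [
    {"x":20,"y":0,"z":0,"spin":0,"fingers":0.2},
    {"x":40,"y":0,"z":0,"spin":0,"fingers":0.2},
    {"x":40,"y":0,"z":-40,"spin":10,"fingers":0.2},
    {"x":40,"y":0,"z":-90,"spin":20,"fingers":0.2},
    {"x":40,"y":-20,"z":-100,"spin":30,"fingers":0.2},
    {"x":40,"y":-40,"z":-100,"spin":40,"fingers":0.2},
    {"x":40,"y":-60,"z":-100,"spin":50,"fingers":0.2},
    {"x":40,"y":-70,"z":-100,"spin":60,"fingers":0.2}
  ]
}}

```text
clock: 6.55
eef_pos: [0.5545, -0.2083, 0.1079]
tool_rot: [0.464, 0.886, 0.0, 0.002]
ft_force: [-0.2, -0.8, -0.2]
grip_width: 0.0344
grasp_force: 0.0
```

Request:
{"api": "jog_arm", "payload": {
  "motion": [
    {"spin":10,"fingers":0.3,"x":0,"y":0,"z":0},
    {"spin":20,"fingers":0.3,"x":0,"y":0,"z":0},
    {"spin":30,"fingers":0.3,"x":0,"y":0,"z":0},
    {"spin":30,"fingers":0.3,"x":0,"y":0,"z":0}
  ]
}}

```text
clock: 7.05
eef_pos: [0.5541, -0.2072, 0.1077]
tool_rot: [0.675, 0.738, 0.001, 0.001]
ft_force: [0.1, 0.7, -0.1]
grip_width: 0.0297
grasp_force: 0.0
```

```bash
python3 - <<'E'
from m import *
go(610,-250,107)
c=shot('top','top3.png'); I=cv2.cvtColor(c['pixels'],cv2.COLOR_RGB2BGR)
for b in vblock(c,lo=185): b=np.array(b);print(b.round(1),'nt',(b[:2]@N).round(1),(b[:2]@T).round(1))
cv2.imwrite('pics/top3z.png',cv2.resize(I[155:245,180:345],None,fx=4.8,fy=4.8,interpolation=cv2.INTER_CUBIC))
E
```

```text
t 7.05 p [ 554.1 -207.2  107.7] n,t 533.9 -254.7 yaw_y 5.16 grip 29.7 F [ 0.1  0.7 -0.1] j [-0.36  0.49  0.05  1.12  0.    1.12]
tool shift [ 4.5 76.1  0.9]
[500.7  33.7  58.1  58.4   1.1] nt 501.7 -10.1
[ 5.870e+02 -2.928e+02  3.070e+01  1.660e+01  1.000e-01] nt 559.3 -342.9
[ 621.8 -100.6   67.    21.     5.1] nt 610.7 -154.4
[ 626.3 -150.1   67.    21.5    5. ] nt 610.8 -204.1
```

View pics/top3z.png

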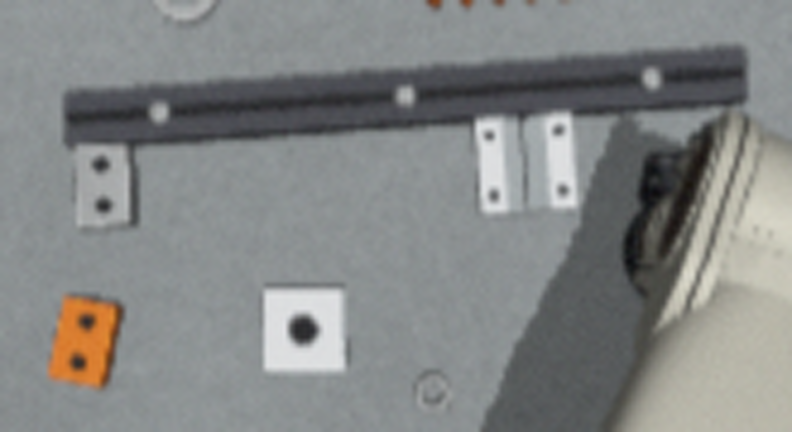

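The block is flush along the rail at crop (526,163), yaw 5.05° against the rail's 5.0°. Next I'll go down at its right-hand face.

Request:
{"api": "jog_arm", "payload": {
  "motion": [
    {"x":4,"y":36,"z":0,"spin":0,"fingers":0.3},
    {"x":4,"y":73,"z":0,"spin":0,"fingers":0.3},
    {"x":4,"y":73,"z":20,"spin":0,"fingers":0.3},
    {"x":4,"y":73,"z":60,"spin":0,"fingers":0.3},
    {"x":4,"y":73,"z":90,"spin":0,"fingers":0.3},
    {"x":4,"y":73,"z":100,"spin":0,"fingers":0.3},
    {"x":4,"y":73,"z":100,"spin":0,"fingers":0.3}
  ]
}}

```text
clock: 7.98
eef_pos: [0.6253, -0.1966, 0.0071]
tool_rot: [0.675, 0.738, -0.0, -0.0]
ft_force: [-0.3, -0.2, 0.1]
grip_width: 0.0299
grasp_force: 0.0
```

```bash
python3 - <<'E'
from m import *
go(607,33,7)
E
```

```text
t 7.975 p [ 625.3 -196.6    7.1] n,t 605.7 -250.4 yaw_y 5.09 grip 29.9 F [-0.3 -0.2  0.1] j [-0.3   0.71  0.14  1.    0.    1.18]
tool shift [2.834e+02 1.700e+00 2.000e-01]
```

Request:
{"api": "jog_arm", "payload": {
  "motion": [
    {"x":12,"y":1,"z":0,"spin":0,"fingers":0.3},
    {"x":22,"y":1,"z":0,"spin":0,"fingers":0.3},
    {"x":30,"y":1,"z":0,"spin":0,"fingers":0.3},
    {"x":40,"y":1,"z":0,"spin":0,"fingers":0.3},
    {"x":50,"y":1,"z":0,"spin":0,"fingers":0.3},
    {"x":60,"y":1,"z":0,"spin":0,"fingers":0.3},
    {"x":70,"y":1,"z":0,"spin":0,"fingers":0.3},
    {"x":80,"y":1,"z":0,"spin":0,"fingers":0.3}
  ]
}}

```text
clock: 8.98
eef_pos: [0.619, -0.1162, 0.0072]
tool_rot: [0.675, 0.737, -0.0, -0.0]
ft_force: [1.4, -3.7, 2.4]
grip_width: 0.0299
grasp_force: 1.9
```

Request:
{"api": "jog_arm", "payload": {
  "motion": [
    {"x":10,"y":0,"z":0,"spin":0,"fingers":0.3},
    {"x":20,"y":0,"z":0,"spin":0,"fingers":0.3},
    {"x":30,"y":0,"z":0,"spin":0,"fingers":0.3},
    {"x":40,"y":0,"z":0,"spin":0,"fingers":0.3},
    {"x":50,"y":0,"z":0,"spin":0,"fingers":0.3},
    {"x":60,"y":0,"z":0,"spin":0,"fingers":0.3},
    {"x":70,"y":0,"z":0,"spin":0,"fingers":0.3},
    {"x":80,"y":0,"z":0,"spin":0,"fingers":0.3}
  ]
}}

```text
clock: 9.98
eef_pos: [0.612, -0.0365, 0.0072]
tool_rot: [0.675, 0.737, -0.0, -0.0]
ft_force: [0.3, -3.5, 2.0]
grip_width: 0.0295
grasp_force: 1.7
```

```bash
python3 - <<'E'
from m import *
go(607,33,7)
c=shot('top','top4.png'); I=cv2.cvtColor(c['pixels'],cv2.COLOR_RGB2BGR)
for b in vblock(c,lo=185): b=np.array(b);print(b.round(1),'nt',(b[:2]@N).round(1),(b[:2]@T).round(1))
cv2.imwrite('pics/top4z.png',cv2.resize(I[155:245,180:345],None,fx=4.8,fy=4.8,interpolation=cv2.INTER_CUBIC))
E
```

```text
t 9.975 p [612.  -36.5   7.2] n,t 606.5 -89.7 yaw_y 5.03 grip 29.5 F [ 0.3 -3.5  2. ] j [-0.06  0.64  0.    0.94  0.    1.42]
tool shift [122.7   0.6   0.2]
[498.6  51.   54.6  23.5   1.3] nt 501.2 7.3
[608.8  34.2  65.9  20.1   1.3] nt 609.5 -19.0
[660.  -45.5  63.3  15.   86.3] nt 653.5 -102.8
```

View pics/top4z.png

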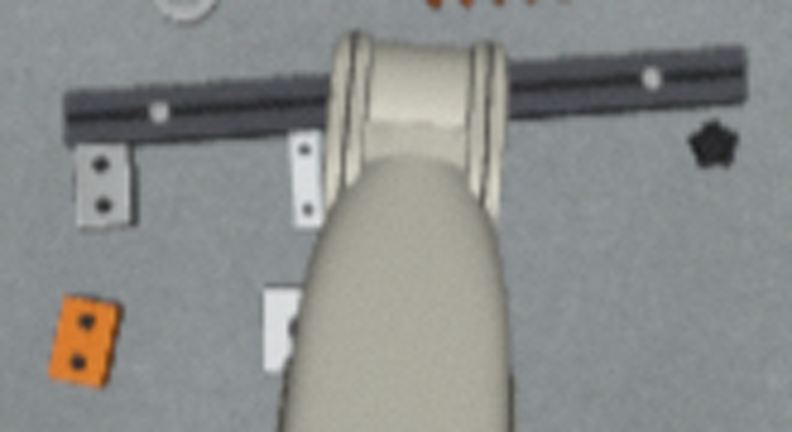

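The block (strip at crop (306,178)) slides along the rail and clears the plain block. It has 120 mm to go.

Request:
{"api": "jog_arm", "payload": {
  "motion": [
    {"x":10,"y":0,"z":0,"spin":0,"fingers":0.3},
    {"x":20,"y":0,"z":0,"spin":0,"fingers":0.3},
    {"x":30,"y":0,"z":0,"spin":0,"fingers":0.3},
    {"x":40,"y":0,"z":0,"spin":0,"fingers":0.3},
    {"x":50,"y":0,"z":0,"spin":0,"fingers":0.3},
    {"x":60,"y":0,"z":0,"spin":0,"fingers":0.3},
    {"x":70,"y":0,"z":0,"spin":0,"fingers":0.3},
    {"x":80,"y":0,"z":0,"spin":0,"fingers":0.3}
  ]
}}

```text
clock: 11.02
eef_pos: [0.6049, 0.0432, 0.0071]
tool_rot: [0.675, 0.737, -0.0, -0.0]
ft_force: [0.5, -1.9, -0.9]
grip_width: 0.0298
grasp_force: 1.0
```

Request:
{"api": "jog_arm", "payload": {
  "motion": [
    {"x":8,"y":0,"z":0,"spin":0,"fingers":0.3},
    {"x":16,"y":0,"z":0,"spin":0,"fingers":0.3},
    {"x":24,"y":0,"z":0,"spin":0,"fingers":0.3},
    {"x":30,"y":0,"z":0,"spin":0,"fingers":0.3},
    {"x":34,"y":0,"z":0,"spin":0,"fingers":0.3},
    {"x":36,"y":0,"z":0,"spin":0,"fingers":0.3},
    {"x":36,"y":0,"z":0,"spin":0,"fingers":0.3}
  ]
}}

```text
clock: 11.9
eef_pos: [0.6021, 0.0787, 0.0074]
tool_rot: [0.675, 0.738, 0.0, -0.0]
ft_force: [-0.2, -0.1, -0.1]
grip_width: 0.03
grasp_force: 0.1
```

Request:
{"api": "jog_arm", "payload": {
  "motion": [
    {"x":1,"y":0,"z":0,"spin":0,"fingers":0.3},
    {"x":2,"y":0,"z":0,"spin":0,"fingers":0.3},
    {"x":3,"y":0,"z":0,"spin":0,"fingers":0.3},
    {"x":3,"y":0,"z":0,"spin":0,"fingers":0.3}
  ]
}}

```text
clock: 12.4
eef_pos: [0.602, 0.0813, 0.0075]
tool_rot: [0.675, 0.737, 0.0, 0.0]
ft_force: [0.5, -2.6, 1.4]
grip_width: 0.0298
grasp_force: 1.2
```

```bash
python3 - <<'E'
from m import *
go(607,30,7)
E
```

```text
t 12.4 p [602.   81.3   7.5] n,t 606.7 28.5 yaw_y 5.02 grip 29.8 F [ 0.5 -2.6  1.4] j [ 0.13  0.63 -0.02  0.93 -0.    1.62]
tool shift [1.5 0.3 0.5]
```

Request:
{"api": "jog_arm", "payload": {
  "motion": [
    {"x":1,"y":0,"z":0,"spin":0,"fingers":0.3},
    {"x":2,"y":0,"z":0,"spin":0,"fingers":0.3},
    {"x":3,"y":0,"z":0,"spin":0,"fingers":0.3},
    {"x":4,"y":0,"z":0,"spin":0,"fingers":0.3},
    {"x":4,"y":0,"z":0,"spin":0,"fingers":0.3}
  ]
}}

```text
clock: 13.02
eef_pos: [0.6018, 0.0817, 0.0075]
tool_rot: [0.676, 0.737, -0.002, 0.003]
ft_force: [0.7, -12.1, 1.7]
grip_width: 0.0299
grasp_force: 5.9
```

Request:
{"api": "jog_arm", "payload": {
  "motion": [
    {"x":1,"y":0,"z":0,"spin":0,"fingers":0.3},
    {"x":2,"y":0,"z":0,"spin":0,"fingers":0.3},
    {"x":3,"y":0,"z":0,"spin":0,"fingers":0.3},
    {"x":3,"y":0,"z":0,"spin":0,"fingers":0.3}
  ]
}}

```text
clock: 13.52
eef_pos: [0.6018, 0.0816, 0.0076]
tool_rot: [0.677, 0.736, -0.004, 0.005]
ft_force: [1.4, -19.0, 2.1]
grip_width: 0.0296
grasp_force: 9.6
```

Request:
{"api": "jog_arm", "payload": {
  "motion": [
    {"x":-20,"y":0,"z":0,"spin":0,"fingers":0.3},
    {"x":-35,"y":0,"z":-5,"spin":0,"fingers":0.3},
    {"x":-35,"y":0,"z":-55,"spin":0,"fingers":0.3},
    {"x":-35,"y":0,"z":-100,"spin":-10,"fingers":0.3},
    {"x":-15,"y":-20,"z":-100,"spin":-20,"fingers":0.3},
    {"x":10,"y":-40,"z":-100,"spin":-30,"fingers":0.3},
    {"x":30,"y":-57,"z":-100,"spin":-40,"fingers":0.3},
    {"x":38,"y":-57,"z":-100,"spin":-50,"fingers":0.3}
  ]
}}

```text
clock: 14.52
eef_pos: [0.5395, 0.1226, 0.1078]
tool_rot: [0.297, 0.955, 0.001, -0.001]
ft_force: [-0.1, -0.1, 0.6]
grip_width: 0.0302
grasp_force: 0.0
```

Request:
{"api": "jog_arm", "payload": {
  "motion": [
    {"spin":-10,"fingers":0.3,"x":0,"y":0,"z":0},
    {"spin":-20,"fingers":0.3,"x":0,"y":0,"z":0},
    {"spin":-30,"fingers":0.3,"x":0,"y":0,"z":0},
    {"spin":-40,"fingers":0.3,"x":0,"y":0,"z":0},
    {"spin":-40,"fingers":0.3,"x":0,"y":0,"z":0}
  ]
}}

```text
clock: 15.15
eef_pos: [0.5411, 0.1215, 0.1076]
tool_rot: [-0.043, 0.999, 0.001, 0.0]
ft_force: [-0.6, -0.3, 0.4]
grip_width: 0.0302
grasp_force: 0.0
```

```bash
python3 - <<'E'
from m import *
go(548,76,7)
c=shot('top','top5.png'); I=cv2.cvtColor(c['pixels'],cv2.COLOR_RGB2BGR)
for b in vblock(c,lo=185): b=np.array(b);print(b.round(1),'nt',(b[:2]@N).round(1),(b[:2]@T).round(1))
cv2.imwrite('pics/top5z.png',cv2.resize(I[155:245,170:335],None,fx=4.8,fy=4.8,interpolation=cv2.INTER_CUBIC))
E
```

```text
t 15.15 p [541.1 121.5 107.6] n,t 549.6 73.9 yaw_y 94.94 grip 30.2 F [-0.6 -0.3  0.4] j [ 0.22  0.43 -0.06  1.08  0.    0.13]
tool shift [  1.7   2.  100.6]
[499.2  20.7  57.6  30.8   6.9] nt 499.2 -22.8
[560.3 201.7  30.2  76.3   8.7] nt 575.8 152.1
```

View pics/top5z.png

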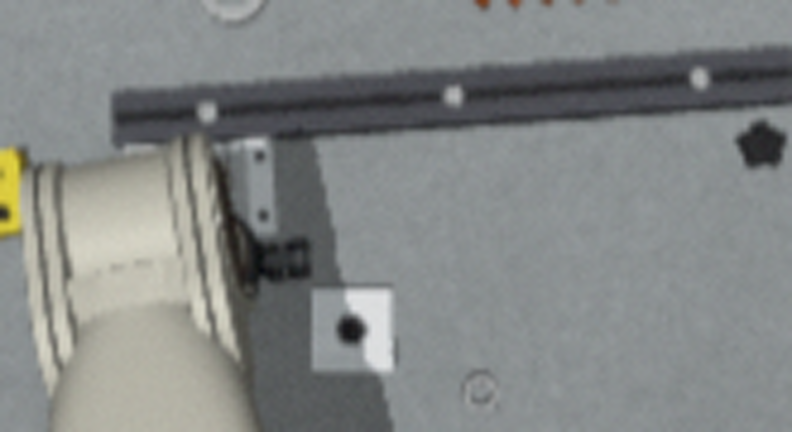

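The block sits in the corner (visible strip at crop (260,185)), in the arm's shadow. The gripper stands in front of it and the plain block has not moved. Next is a seating push toward the rail.

Request:
{"api": "jog_arm", "payload": {
  "motion": [
    {"x":3,"y":1,"z":40,"spin":0,"fingers":0.3},
    {"x":3,"y":1,"z":80,"spin":0,"fingers":0.3},
    {"x":3,"y":1,"z":100,"spin":0,"fingers":0.3},
    {"x":-5,"y":1,"z":100,"spin":0,"fingers":0.3},
    {"x":-12,"y":1,"z":100,"spin":0,"fingers":0.3},
    {"x":-15,"y":1,"z":100,"spin":0,"fingers":0.3},
    {"x":-17,"y":1,"z":100,"spin":0,"fingers":0.3},
    {"x":-17,"y":1,"z":100,"spin":0,"fingers":0.3}
  ]
}}

```text
clock: 16.2
eef_pos: [0.5576, 0.1237, 0.0077]
tool_rot: [-0.044, 0.999, 0.0, -0.0]
ft_force: [-3.7, -0.0, 1.1]
grip_width: 0.0296
grasp_force: 1.6
```

Request:
{"api": "jog_arm", "payload": {
  "motion": [
    {"x":-1,"y":0,"z":0,"spin":0,"fingers":0.3},
    {"x":-2,"y":0,"z":0,"spin":0,"fingers":0.3},
    {"x":-3,"y":0,"z":0,"spin":0,"fingers":0.3},
    {"x":-3,"y":0,"z":0,"spin":0,"fingers":0.3}
  ]
}}

```text
clock: 16.7
eef_pos: [0.5575, 0.1235, 0.0069]
tool_rot: [-0.044, 0.999, -0.0, -0.003]
ft_force: [-8.9, -0.8, 6.2]
grip_width: 0.0295
grasp_force: 4.8
```

Request:
{"api": "jog_arm", "payload": {
  "motion": [
    {"x":-2,"y":0,"z":0,"spin":0,"fingers":0.3},
    {"x":-4,"y":0,"z":0,"spin":0,"fingers":0.3},
    {"x":-4,"y":0,"z":0,"spin":0,"fingers":0.3},
    {"x":12,"y":0,"z":0,"spin":0,"fingers":0.3},
    {"x":25,"y":0,"z":0,"spin":0,"fingers":0.3},
    {"x":25,"y":0,"z":-60,"spin":0,"fingers":0.3},
    {"x":25,"y":0,"z":-120,"spin":0,"fingers":0.3},
    {"x":60,"y":-40,"z":-150,"spin":0,"fingers":0.3}
  ]
}}

```text
clock: 17.7
eef_pos: [0.5097, 0.0805, 0.1618]
tool_rot: [-0.046, 0.999, 0.001, 0.006]
ft_force: [0.6, -1.5, -0.4]
grip_width: 0.0298
grasp_force: 0.0
```

Request:
{"api": "jog_arm", "payload": {
  "motion": [
    {"x":40,"y":-40,"z":0,"spin":0,"fingers":0.3},
    {"x":80,"y":-80,"z":0,"spin":0,"fingers":0.3},
    {"x":100,"y":-130,"z":0,"spin":0,"fingers":0.3},
    {"x":100,"y":-180,"z":0,"spin":0,"fingers":0.3},
    {"x":100,"y":-230,"z":0,"spin":0,"fingers":0.3},
    {"x":100,"y":-260,"z":0,"spin":0,"fingers":0.3}
  ]
}}

```text
clock: 18.45
eef_pos: [0.4289, -0.192, 0.158]
tool_rot: [-0.043, 0.999, -0.001, 0.002]
ft_force: [-0.3, -0.1, 0.2]
grip_width: 0.0301
grasp_force: 0.0
```

```bash
python3 - <<'E'
from m import *
st()
c=shot('top','top6.png'); I=cv2.cvtColor(c['pixels'],cv2.COLOR_RGB2BGR)
for b in vblock(c,lo=185): b=np.array(b);print(b.round(1),'nt',(b[:2]@N).round(1),(b[:2]@T).round(1))
A=cv2.resize(I[160:240,175:275],None,fx=7,fy=7,interpolation=cv2.INTER_CUBIC)
cv2.imwrite('pics/top6z.png',A)
s=shot('side','side6.png'); cv2.imwrite('pics/side6z.png',cv2.resize(cv2.cvtColor(s['pixels'],cv2.COLOR_RGB2BGR)[130:230,160:290],None,fx=6,fy=6,interpolation=cv2.INTER_CUBIC))
E
```

```text
t 18.45 p [ 428.9 -192.   158. ] n,t 410.6 -228.6 yaw_y 94.9 grip 30.1 F [-0.3 -0.1  0.2] j [-0.42  0.23 -0.21  1.13 -0.   -0.51]
[500.7  33.7  58.1  58.4   1.1] nt 501.7 -10.1
[599.5 154.8  66.   23.7   1.6] nt 610.8 102.0
[604.  104.1  65.9  20.2   1.5] nt 610.8 51.1
```

View pics/top6z.png

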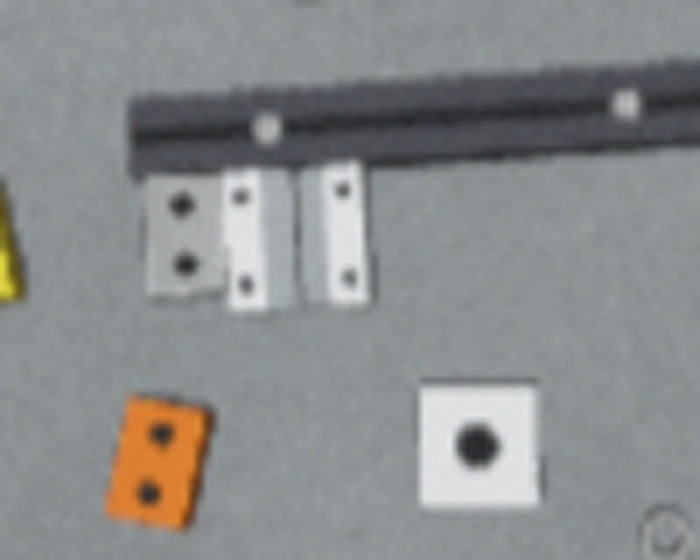

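View pics/side6z.png

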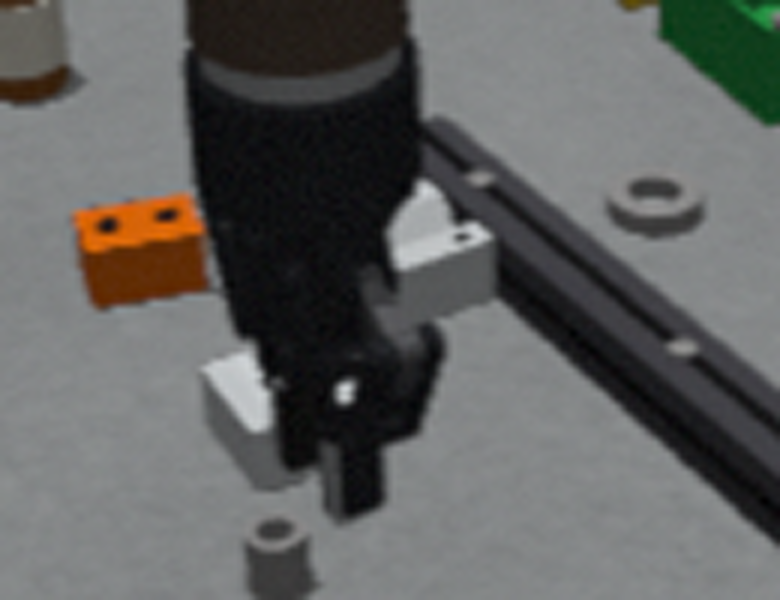

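Top view: the block is in the corner (crop 222–370, 160–308), touching the stop on its left and the rail above, and the bystanders have not moved. In the side view the arm hides the corner. Rectangle yaw is quantised at this resolution, so I'll check it with a subpixel edge fit.

```bash
python3 - <<'E'
from m import *
g=np.mean([shot('top')['pixels'].astype(float).mean(2) for _ in range(4)],0); c=shot('top')
def edge(rows,cols,axis,th,name,z=.036):
    P=[]
    for k in (range(*rows) if axis==0 else range(*cols)):
        L=g[k,cols[0]:cols[1]] if axis==0 else g[rows[0]:rows[1],k]
        s=np.where((L[:-1]>th)&(L[1:]<=th))[0]
        if len(s): i=s[-1]; f=i+(L[i]-th)/(L[i]-L[i+1]); P.append((cols[0]+f,k) if axis==0 else (k,rows[0]+f))
    X=ray(c,P,z)[:,:2]*1000
    v=cv2.fitLine(X.astype(np.float32),cv2.DIST_HUBER,0,.01,.01).ravel()
    print(name,len(P),'deg',np.degrees(np.arctan(v[1]/v[0])).round(2),'n,t',(v[2:]@N).round(1),(v[2:]@T).round(1))
edge((185,202),(222,233),0,180,'V right edge')
edge((196,210),(208,212),1,180,'V front left'); edge((196,210),(222,227),1,180,'V front right')
# V groove-side edge of left strip (bright->grey)
edge((185,202),(207,216),0,190,'left strip inner'); 
print('gap row profile',g[194,196:214].round()); print(g[188,196:214].round()); print(g[200,196:214].round())
E
```

```text
V right edge 17 deg 3.94 n,t 608.0 41.1
V front left 4 deg -87.08 n,t 576.3 102.2
V front right 5 deg -88.95 n,t 576.3 51.5
left strip inner 17 deg 5.53 n,t 619.8 90.4
gap row profile [163. 165. 165. 167. 170. 170. 172. 172. 171. 175. 187. 218. 222. 223.
 223. 221. 200. 174.]
[164. 163. 162. 125.  86.  73. 124. 166. 171. 174. 181. 212. 147. 105.
 164. 213. 190. 174.]
[178. 168. 167. 169. 169. 162. 166. 170. 169. 169. 168. 158. 208. 131.
 108. 193. 213. 179.]
```

Square to the rail. There may be a sub-millimetre sliver at the stop, so I'll give one more push on the right-hand face, pressing toward the stop with a slight drag toward the rail.

Request:
{"api": "jog_arm", "payload": {
  "motion": [
    {"x":-27,"y":28,"z":0,"spin":10,"fingers":0.3},
    {"x":-54,"y":56,"z":0,"spin":20,"fingers":0.3},
    {"x":-81,"y":84,"z":0,"spin":30,"fingers":0.3},
    {"x":-108,"y":112,"z":0,"spin":40,"fingers":0.3},
    {"x":-135,"y":140,"z":0,"spin":50,"fingers":0.3},
    {"x":-162,"y":168,"z":0,"spin":60,"fingers":0.3},
    {"x":-185,"y":196,"z":0,"spin":70,"fingers":0.3},
    {"x":-195,"y":218,"z":0,"spin":80,"fingers":0.3}
  ]
}}

```text
clock: 19.8
eef_pos: [0.6036, 0.0481, 0.1571]
tool_rot: [0.61, 0.793, 0.0, 0.0]
ft_force: [0.1, -0.1, -1.1]
grip_width: 0.0302
grasp_force: 0.0
```

Request:
{"api": "jog_arm", "payload": {
  "motion": [
    {"spin":10,"fingers":0.3,"x":0,"y":0,"z":0},
    {"spin":10,"fingers":0.3,"x":0,"y":0,"z":0},
    {"spin":10,"fingers":0.3,"x":0,"y":0,"z":0}
  ]
}}

```text
clock: 20.18
eef_pos: [0.6027, 0.0458, 0.1574]
tool_rot: [0.674, 0.739, 0.0, 0.0]
ft_force: [-0.6, 0.4, -0.5]
grip_width: 0.0304
grasp_force: 0.0
```

```bash
python3 - <<'E'
from m import *
go(606,20,7)
E
```

```text
t 20.175 p [602.7  45.8 157.4] n,t 604.4 -6.9 yaw_y 5.21 grip 30.4 F [-0.6  0.4 -0.5] j [0.08 0.49 0.17 1.25 0.   1.56]
tool shift [ 26.9   1.7 150.4]
```

Request:
{"api": "jog_arm", "payload": {
  "motion": [
    {"x":0,"y":1,"z":50,"spin":0.2,"fingers":0.3},
    {"x":0,"y":1,"z":100,"spin":0.2,"fingers":0.3},
    {"x":0,"y":1,"z":140,"spin":0.2,"fingers":0.3},
    {"x":0,"y":1,"z":150,"spin":0.2,"fingers":0.3},
    {"x":12,"y":1,"z":150,"spin":0.2,"fingers":0.3},
    {"x":24,"y":1,"z":150,"spin":0.2,"fingers":0.3},
    {"x":32,"y":1,"z":150,"spin":0.2,"fingers":0.3},
    {"x":35,"y":1,"z":150,"spin":0.2,"fingers":0.3}
  ]
}}

```text
clock: 21.18
eef_pos: [0.6015, 0.0814, 0.0085]
tool_rot: [0.676, 0.737, 0.001, 0.001]
ft_force: [-0.5, -0.5, -0.4]
grip_width: 0.0298
grasp_force: 0.0
```

Request:
{"api": "jog_arm", "payload": {
  "motion": [
    {"x":2,"y":0,"z":0,"spin":0,"fingers":0.3},
    {"x":4,"y":0,"z":0,"spin":0,"fingers":0.3},
    {"x":6,"y":1,"z":0,"spin":0,"fingers":0.3},
    {"x":7,"y":3,"z":0,"spin":0,"fingers":0.3},
    {"x":7,"y":3,"z":0,"spin":0,"fingers":0.3}
  ]
}}

```text
clock: 21.8
eef_pos: [0.6017, 0.0816, 0.0078]
tool_rot: [0.678, 0.735, -0.005, 0.002]
ft_force: [-4.2, -13.9, 7.9]
grip_width: 0.0299
grasp_force: 7.1
```

Request:
{"api": "jog_arm", "payload": {
  "motion": [
    {"x":-12,"y":0,"z":0,"spin":0,"fingers":0.3},
    {"x":-35,"y":0,"z":0,"spin":0,"fingers":0.3},
    {"x":-40,"y":0,"z":-50,"spin":0,"fingers":0.3},
    {"x":-60,"y":0,"z":-110,"spin":0,"fingers":0.3},
    {"x":-110,"y":-30,"z":-140,"spin":0,"fingers":0.3},
    {"x":-160,"y":-60,"z":-140,"spin":0,"fingers":0.3},
    {"x":-200,"y":-100,"z":-140,"spin":0,"fingers":0.3},
    {"x":-240,"y":-130,"z":-140,"spin":0,"fingers":0.3}
  ]
}}

```text
clock: 22.8
eef_pos: [0.4926, -0.1638, 0.1474]
tool_rot: [0.677, 0.736, 0.001, -0.0]
ft_force: [1.0, -1.1, 0.5]
grip_width: 0.03
grasp_force: 0.0
```

Request:
{"api": "jog_arm", "payload": {
  "motion": [
    {"x":-30,"y":-30,"z":0,"spin":0,"fingers":0.3},
    {"x":-30,"y":-30,"z":0,"spin":0,"fingers":0.3},
    {"x":-30,"y":-30,"z":0,"spin":0,"fingers":0.3}
  ]
}}

```text
clock: 23.18
eef_pos: [0.467, -0.195, 0.1474]
tool_rot: [0.677, 0.736, 0.001, 0.0]
ft_force: [-0.8, 0.3, 0.8]
grip_width: 0.03
grasp_force: 0.0
```

```bash
python3 - <<'E'
from m import *
st(); c=shot('top','top7.png')
for b in vblock(c,lo=185): b=np.array(b);print(b.round(1),'nt',(b[:2]@N).round(1),(b[:2]@T).round(1))
g=c['pixels'].mean(2); print(g[194,202:210].round(),g[200,202:210].round())
print(bot.job_done())
E
```

```text
t 23.175 p [ 467.  -195.   147.4] n,t 448.2 -234.9 yaw_y 4.8 grip 30.0 F [-0.8  0.3  0.8] j [-0.4   0.3  -0.13  1.13  0.    1.09]
[ 4.499e+02 -2.897e+02  3.350e+01  2.340e+01  1.000e-01] nt 423.0 -327.9
[500.7  33.7  58.1  58.4   1.1] nt 501.7 -10.1
[599.5 154.8  66.   23.6   1.6] nt 610.8 102.0
[604.  104.1  65.9  20.2   1.5] nt 610.8 51.1
[172. 172. 172. 174. 187. 219. 222. 223.] [168. 168. 170. 168. 168. 161. 209. 130.]
the job is handed in; nothing more can be done
None
```

The V-block was pushed flush to the rail and against the steel stop, as far as camera and contact force can show; the job was handed in at about 23 s with the arm clear and the plain block unmoved.

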